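# Load a scanner battery pack into its charger bay

## Robot

A 7-joint arm with a two-finger parallel gripper is mounted at the origin on a cart in front of the work surface, level with it; the furniture and walls round the work are solid. World frame = base frame: x ahead of the robot, y to its left, z up, the work surface at z = 0. Lengths are in m, angles in rad, forces in N, time in s.
With the tool pointing down it reaches from about 0.425 to 0.925 m from the base axis. Payload 6.8 kg.
Tool frame: the origin (TCP) lies on the centre line of the jaws, within the pads' length; the fingertips stand 14 mm ahead of it and the grasp point (between the pads) lies 5 mm behind it (r.tips_ahead is the distance from the TCP to the fingertips, in m); z points along the fingers, y is the line along which they close (so a half turn about z gives the same grasp; the last joint's range is limited). The gripper opens to 85 mm and grips with 20 to 120 N. Pads are 22 mm wide; open, the fingers measure 114 mm over their backs; the gripper's body (76 mm by 85 mm) begins 54 mm behind the grasp point. The pads swing forward as they close: fully open they stand 13 mm farther back than shut.
Start: joints at [1.218, 0.477, 0.022, 1.555, -0.011, 1.109, -0.083], TCP at [0.164, -0.655, 0.245] pointing down, gripper open.
Joint ranges: [-2.96, 2.96], [-0.34, 2.1], [-1.41, 1.46], [0.24, 2.44], [-1.37, 4.51], [0.17, 1.92], [-2.96, 2.96]. Speed limits (rad/s): [2.39, 2.39, 3.14, 3.14, 3.14, 3.14, 3.14].

## Interface

Orientations are given as a rotation vector (axis times angle).
In Python, from bench import r, eyes gives the robot as it stands.
- The arm moves only by the tool step_arm, never from a script. Its argument "rows" is a list of rows, each a list of 6 numbers: the shift along the world's x, y, z in units of 60 cm (1.0 is 60 cm), then the turn, a rotation vector about the world's x, y, z in units of pi rad (1.0 is pi rad). In form: [[x, y, z, rx, ry, rz], ...]. A call has 1 to 5 rows; each row is the pose to reach, as a shift and turn from the pose commanded when the call began, turning the shorter way round; what a row does not reach only later rows make up. A row lasts 1/12 s, in which the tool goes at most 41.7 mm and 7.16 degrees, less where a joint would pass 70% of its speed; a pose out of reach is approached as far as the arm can. A call with a number of a shift or a turn outside -1 to 1 is refused whole. A call with a gripper value outside its range is refused whole. "jaw" is the closure, from 0 (fully open) to 1 (shut), set as the call begins (left out, the last holds). The fingers move at their own pace and stop on an object; "squeeze" is the grip in N (left out, the last holds). Time passes only in rows, so rows that repeat a pose let the fingers close. It gives the time, the measured TCP pose, the force, the opening and the grip force at its end, in the units of the state.
- r.get_obs(): the state, without advancing time (a new reading comes with each control period).
- eyes.grab_frame(name): name is "scene" or "top" or "wrist"; returns the picture (420x560x3 uint8, red, green, blue); there is no depth.
- eyes.camera_info(name): a dict with "mtx" (3x3 intrinsics, pixels), "extrinsics" (4x4, takes a point from camera to world coordinates); the wrist camera has in their place "tool_from_camera" (4x4, takes a point from camera to tool coordinates, whose origin is the TCP and whose axes are the flange's). Camera axes: x right, y down, z forward; pixel columns grow to the right and rows downward; lengths in m; the calibration is good to about 2 mm. The wrist camera is an equidistant fisheye: a pixel r from the principal point sees the ray r / f radians off the axis. A picture is of the moment at which its call begins: read the wrist's pose just before it. camera_info takes no time and is no camera call.
- r.hand_in(): hands the job in; it is judged then, once.
The state is a dict: "clock": time; "joints": joint angles; "qvel": joint speeds; "tau": joint torques, N m; "tcp_pos": TCP position; "orientation": TCP orientation; "contact_force": force on the tool from outside, world axes, zero at the start; "moment": the same for the moment, N m; "grip_width": finger opening in m; "gripper_force": force on a finger pad.
Only numpy, scipy, OpenCV 4.12 (cv2) and the standard library are available. Lean on these libraries where they do the work, as an engineer would, in place of code of your own. Each camera call takes 0.05 s, during which the arm holds its last target. There are 200 camera calls.

## Task

Put the loose hand-scanner battery pack on to charge: lay it flat on the loading ledge of the charger's empty bay with its contacts towards the hood and let go, then push it over the raised lip and on against the spring contacts, and press its heel down behind the lip so that it lies flat in the bay and stays there by itself. Be gentle: never ram the spring contacts against their stop or force the pack, and leave the things round about where they are.

Things in the scene. Friction and masses are not known exactly. Their poses are not given: they have to be found in the camera images.
- pack: the loose battery pack: dark grey flat block with a blue label field, 84 mm long (x) x 46 mm wide (y) x 16 mm thick, 0.10 to 0.17 kg, lying flat on the bench. Origin: centre of its underside; x points to the nose, whose end face (x = +42 mm) carries three gold contact lands; z up
- heel (a point): foot of the step in the pack's heel (pack x = -34, z = 8 mm; axes as the pack). The last 8 mm behind this point are only 8 mm thick: an upward tread, full width, level with this point. Above it stands an upright riser 8 mm tall, facing backwards. A fingertip in this step can push forwards on the riser and press down on the tread
- charger: light grey two-bay desk charger, 196 mm long (x) x 132 mm wide (y) x 38 mm high, fixed to the bench. Origin: centre of its underside; x is the direction in which packs are pushed in, z up. Bay at y = +32 mm: taken (green light); bay at y = -32 mm: the empty one. Each bay (ramp, orange lip, walls, hood, contacts) is one insert, clamped anywhere up to 10 mm before or beyond its mid setting
- ledge (a point): middle of the loading ledge of the empty bay (charger x = -61, y = -32 mm; axes as the charger), 17.5 mm above the bench; does not shift with the insert. The ledge runs 37 mm towards the robot from here and on to the ramp; flat, open at the sides but for the insert's two funnel cheeks, 11 mm above it, at mid setting from 17 mm beyond here: 57 mm apart at the mouth, closing to 49 mm in 30 mm
- bay (a point): inner upper edge of the empty bay's lip, mid-width, for the insert's MID setting (axes as the charger); the real lip is 0 to 10 mm before or beyond it along x. The lip is 2.5 mm above the ledge, 6 mm wide, with an 8 mm ramp in front; the bay floor is 6 mm below it, the walls 49 mm apart. A pack at home lies flat: origin 42 mm beyond and 6 mm below the real lip edge, tread 2 mm above it
- hood (a point): lower front edge of the hood of the empty bay, mid-width, for the mid setting, 70 mm beyond the lip edge, 19 mm above the floor: the nose goes in under it (heel pressed down on the ledge, it catches). 9 mm further in are three spring contacts: 2 N to start, 1.5 N per mm, 9.5 N with the pack home, about 11 N as the heel clears the lip, 14 N at the stop, 8 mm in. They push a pack back
- scanner: grey hand scanner 172 mm long, lying on the bench; leave it alone
- tape_gun_b: tape dispenser gun with a brown roll, 209 x 176 x 61 mm, lying on the bench; leave it alone
- labels_b: roll of white labels standing on end, 63 mm across, 40 mm high; leave it alone
- scissors_b: scissors with red handles, 199 mm long, lying on the bench; leave them alone
Things that resemble listed ones, but are neither listed nor needed, are in the scene too. There is more than one size of the pack; the one meant has the size given above.

How it is judged:
By the outcome, as a careful person would: the job done as asked, in the order asked, and still so for the second after the job is handed in, with the robot touching nothing.
It also fails if it takes over 61 s, if anything falls off the work surface, if the arm or the gripper's body presses on something with over 40 N, if the wrist force passes 120 N, or if a joint passes its speed limit or range.

## Working session

There is one attempt and no reset: what is moved stays moved. The work goes in short steps, Python scripts to look and compute and a tool call to move; the robot and the scene stay as the last step left them, time stands still between calls to the robot, and variables do not carry over. Pictures are saved under pics/ and viewed, at most 10 in all, crops included, and the job is handed in when it is done.

Besides the shell and the picture viewer there is one more tool, called by a JSON object that holds its "op" and its "data", one argument or row to a line. step_arm: Moves the arm, as the interface text tells. Shifts and turns lie within -1 to 1; 1 stands for 60 cm of shift or pi rad of turn. Its arguments: {"type":"object","properties":{"rows":{"type":"array"},"jaw":{"type":"number"},"squeeze":{"type":"number"}},"required":["rows"]}

```bash
ls; mkdir -p pics; python3 - <<'E'
from bench import r,eyes
import cv2,numpy as np
o=r.get_obs();print({k:np.round(v,3) for k,v in o.items()}, r.tips_ahead)
for n in("top","scene"):
    im=eyes.grab_frame(n);np.save(f"pics/{n}.npy",im);cv2.imwrite(f"pics/{n}.png",im[:,:,::-1])
for n in("top","scene","wrist"):print(n,eyes.camera_info(n))
E
```

```text
pics
{'clock': np.float64(0.0), 'joints': array([ 1.218,  0.478,  0.022,  1.556, -0.011,  1.109, -0.083]), 'qvel': array([ 0.001, -0.   ,  0.001,  0.   , -0.001,  0.   ,  0.002]), 'tau': array([-1.0000e-03, -5.9645e+01,  1.6080e+00, -2.8120e+01,  1.3000e-02,
        1.0000e-02, -0.0000e+00]), 'tcp_pos': array([ 0.163, -0.654,  0.244]), 'orientation': array([-3.116e+00, -3.830e-01,  1.000e-03]), 'contact_force': array([-0.402,  0.675,  0.847]), 'moment': array([-0.046, -0.042,  0.03 ]), 'gripper_force': np.float64(0.0), 'grip_width': np.float64(0.086)} 0.014
top {'mtx': array([[483.19039987,   0.        , 269.86327441],
       [  0.        , 483.19039987, 212.1855734 ],
       [  0.        ,   0.        ,   1.        ]]), 'extrinsics': array([[-0.02224279, -0.99681611,  0.07656962,  0.43552536],
       [-0.99972101,  0.02156797, -0.00962888,  0.08509835],
       [ 0.00794677, -0.07676243, -0.99701774,  1.48285182],
       [ 0.        ,  0.        ,  0.        ,  1.        ]])}
scene {'mtx': array([[446.14934874,   0.        , 276.67346394],
       [  0.        , 446.14934874, 195.57477178],
       [  0.        ,   0.        ,   1.        ]]), 'extrinsics': array([[-0.73936917, -0.31145893,  0.59693096, -0.27425694],
       [-0.67283241,  0.37482839, -0.63780893,  0.95046099],
       [-0.02509538, -0.87321075, -0.48669621,  0.7359035 ],
       [ 0.        ,  0.        ,  0.        ,  1.        ]])}
wrist {'mtx': array([[325.1922621 ,   0.        , 276.74286465],
       [  0.        , 325.1922621 , 209.38413262],
       [  0.        ,   0.        ,   1.        ]]), 'tool_from_camera': array([[-6.43089170e-04, -9.45243159e-01, -3.26366291e-01,
         8.37005150e-02],
       [ 9.99999662e-01, -4.40478751e-04, -6.94708468e-04,
        -6.73428273e-04],
       [ 5.12911011e-04, -3.26366627e-01,  9.45243123e-01,
        -1.28913293e-01],
       [ 0.00000000e+00,  0.00000000e+00,  0.00000000e+00,
         1.00000000e+00]])}
```

View pics/top.png

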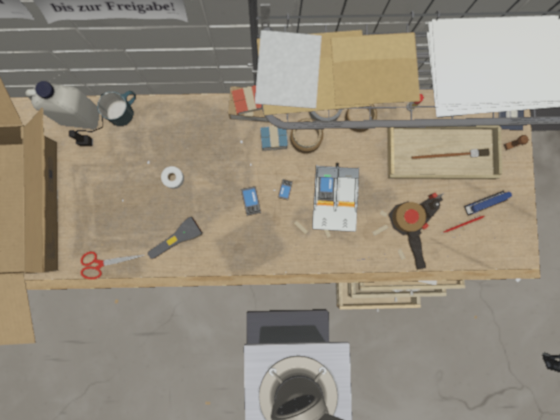

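View pics/scene.png

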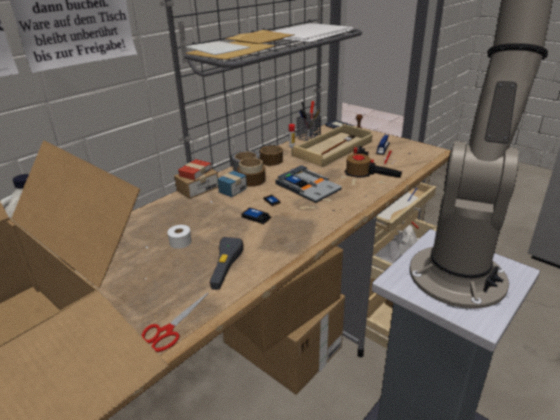

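The top view shows the larger pack at about (251,200), a smaller decoy at (286,190), and the charger at (336,203) with the taken bay on the left. Next I'll zoom in and cast rays for the pack and charger corners.

```bash
cat > h.py <<'E'
import numpy as np,cv2
from bench import r,eyes
from scipy.spatial.transform import Rotation as R
def ray(n,px,T=None):
    i=eyes.camera_info(n);K=i["mtx"];u=(np.asarray(px,float)-[K[0,2],K[1,2]])/[K[0,0],K[1,1]]
    if n=="wrist":
        t=np.linalg.norm(u,axis=-1,keepdims=True);d=np.concatenate([u/np.maximum(t,1e-9)*np.sin(t),np.cos(t)],-1);E=T@i["tool_from_camera"]
    else: d=np.concatenate([u,np.ones(u.shape[:-1]+(1,))],-1);E=i["extrinsics"]
    return E[:3,3],d@E[:3,:3].T
def onz(n,px,z,T=None):
    c,d=ray(n,px,T);return c+d*((z-c[2])/d[...,2:3])
def toolT():
    o=r.get_obs();T=np.eye(4);T[:3,:3]=R.from_rotvec(o["orientation"]).as_matrix();T[:3,3]=o["tcp_pos"];return T
E
python3 - <<'E'
from h import *
im=np.load("pics/top.npy")
c=im[140:250,220:400]
cv2.imwrite("pics/crop.png",cv2.resize(c,None,fx=4.4,fy=4.4,interpolation=cv2.INTER_CUBIC)[:,:,::-1])
g=cv2.cvtColor(im,cv2.COLOR_RGB2HSV)
def comp(m,nm,z,amin):
    k,l,s,ce=cv2.connectedComponentsWithStats(m.astype(np.uint8))
    for j in range(1,k):
        x,y,w,h,a=s[j]
        if a>amin and 230<ce[j][0]<370 and 150<ce[j][1]<240:
            pts=np.argwhere(l==j)[:,::-1].astype(float);P=onz("top",pts,z)[:,:2].astype(np.float32)
            (cx,cy),(W,H),A=cv2.minAreaRect(P);print(nm,ce[j].round(1),a,"ctr",round(cx,3),round(cy,3),"size",round(W,3),round(H,3),round(A,1))
comp((g[...,2]<100),"dark",.016,40)
comp((g[...,0]>100)&(g[...,0]<125)&(g[...,1]>120),"blue",.016,15)
comp((g[...,0]>8)&(g[...,0]<22)&(g[...,1]>180),"orange",.02,8)
comp((g[...,1]<40)&(g[...,2]>130),"grey",.03,60)
E
```

```text
dark [251.8 210.3] 63 ctr 0.554 0.122 size 0.037 0.021 88.9
blue [325.  183.3] 51 ctr 0.633 -0.098 size 0.015 0.034 88.2
blue [285.7 190.6] 22 ctr 0.613 0.022 size 0.01 0.021 70.3
blue [248.1 196.7] 77 ctr 0.596 0.135 size 0.039 0.022 10.2
grey [337.4 200.8] 2180 ctr 0.585 -0.129 size 0.134 0.196 84.2
```

View pics/crop.png

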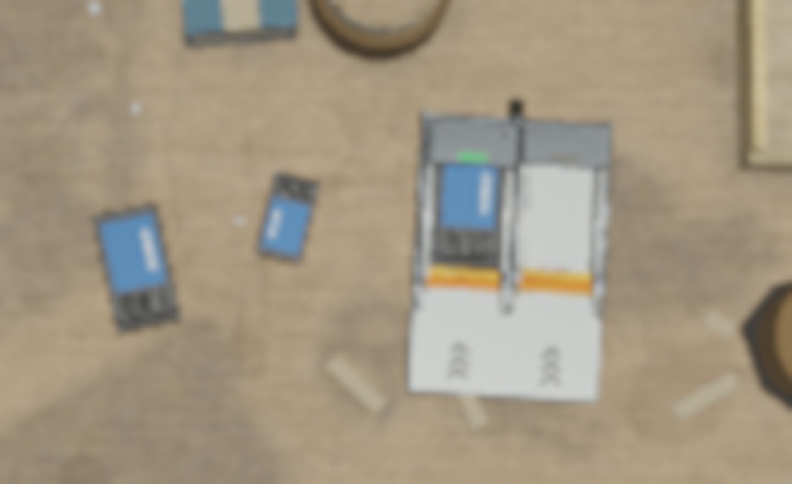

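The zoom confirms the charger's hood end lies at +x, with the empty bay on the right and its orange lip near (555,282). The pack's ribs (heel) are nearest the robot and its nose points to +x, at a yaw of about 10°. I'll go above the charger for a closer look.

{"op": "step_arm", "data": {
  "rows": [
    [0.035, 0.056, 0, 0, 0, 0],
    [0.07, 0.112, 0, 0, 0, 0],
    [0.105, 0.168, 0, 0, 0, 0],
    [0.14, 0.224, 0, 0, 0, 0],
    [0.175, 0.28, 0, 0, 0, 0]
  ],
  "jaw": 0
}}

```text
clock: 0.52
tcp_pos: [0.2691, -0.4849, 0.2449]
orientation: [-3.118, -0.383, 0.001]
contact_force: [1.3, -0.9, -0.7]
grip_width: 0.0849
gripper_force: 0.0
```

{"op": "step_arm", "data": {
  "rows": [
    [0.035, 0.056, 0, 0, 0, 0],
    [0.07, 0.112, 0, 0, 0, 0],
    [0.105, 0.168, 0, 0, 0, 0],
    [0.14, 0.224, 0, 0, 0, 0],
    [0.175, 0.28, 0, 0, 0, 0]
  ]
}}

```text
clock: 0.93
tcp_pos: [0.374, -0.317, 0.2452]
orientation: [-3.118, -0.383, 0.0]
contact_force: [1.3, 0.1, -0.3]
grip_width: 0.0854
gripper_force: 0.0
```

{"op": "step_arm", "data": {
  "rows": [
    [0.035, 0.056, 0, 0, 0, 0],
    [0.07, 0.112, 0, 0, 0, 0],
    [0.105, 0.168, 0, 0, 0, 0],
    [0.14, 0.224, 0, 0, 0, 0],
    [0.175, 0.28, 0, 0, 0, 0]
  ]
}}

```text
clock: 1.35
tcp_pos: [0.479, -0.1491, 0.2452]
orientation: [3.118, 0.383, -0.0]
contact_force: [0.7, -1.3, 0.3]
grip_width: 0.0854
gripper_force: 0.0
```

{"op": "step_arm", "data": {
  "rows": [
    [0, 0, 0, 0, 0, 0],
    [0, 0, 0, 0, 0, 0]
  ]
}}

```text
clock: 1.52
tcp_pos: [0.4795, -0.1483, 0.2451]
orientation: [-3.116, -0.392, 0.0]
contact_force: [-1.6, -0.0, 0.9]
grip_width: 0.0857
gripper_force: 0.0
```

```bash
python3 - <<'E'
from h import *
T=toolT();im=eyes.grab_frame("wrist");np.savez("pics/w1.npz",T=T,im=im);cv2.imwrite("pics/w1.png",im[:,:,::-1]);print(T.round(3),r.get_obs()["contact_force"])
E
```

```text
[[ 0.969  0.248 -0.     0.479]
 [ 0.248 -0.969  0.001 -0.148]
 [-0.    -0.001 -1.     0.245]
 [ 0.     0.     0.     1.   ]] [-0.23276185 -2.06535701  0.00702126]
```

View pics/w1.png

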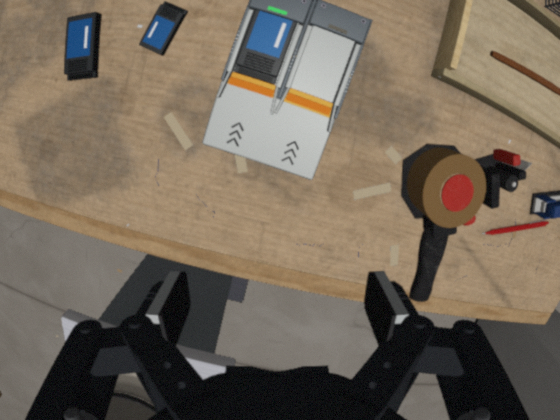

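The wrist view shows the ledge front corners at about (204,144) and (312,178), the empty bay's orange lip at about (310,103), and the pack at about (83,45).

```bash
python3 - <<'E'
from h import *
d=np.load("pics/w1.npz");T=d["T"];im=d["im"];hsv=cv2.cvtColor(im,cv2.COLOR_RGB2HSV)
# ledge front corners via grey mask, subpixel-ish polygon
m=((hsv[...,1]<45)&(hsv[...,2]>130)).astype(np.uint8);m[:, :190]=0;m[:,380:]=0;m[200:]=0
m=cv2.morphologyEx(m,cv2.MORPH_OPEN,np.ones((3,3)))
k,l,s,c=cv2.connectedComponentsWithStats(m);j=1+np.argmax(s[1:,4]);pts=np.argwhere(l==j)[:,::-1].astype(float)
# front edge: lowest mask pixel in columns 215..305
X=np.arange(218,304);Y=np.array([pts[pts[:,0]==x,1].max()+.5 for x in X])
P=onz("wrist",np.c_[X,Y],.0175,T)[:,:2]
p=np.polyfit(P[:,1],P[:,0],1);res=P[:,0]-np.polyval(p,P[:,1]);ok=abs(res)<.0015;p=np.polyfit(P[ok,1],P[ok,0],1)
yaw=-np.arctan(p[0]);print("front edge x at y=",p,"yaw deg",np.degrees(yaw),ok.mean(),res.std())
ex=np.array([np.cos(yaw),np.sin(yaw)]);ey=np.array([-ex[1],ex[0]])
co=onz("wrist",np.array([[204.,144],[312,178.]]),.0175,T)[:,:2];print("corners",co,"charger y",co@ey,"x",co@ex, "width",np.linalg.norm(co[0]-co[1]))
fx=(P[ok]@ex).mean()
# orange / yellow
o=((hsv[...,0]>8)&(hsv[...,0]<32)&(hsv[...,1]>170)&(hsv[...,2]>130)).astype(np.uint8);o[:60]=0;o[130:]=0;o[:,:200]=0;o[:,350:]=0
k,l,s,c=cv2.connectedComponentsWithStats(o)
for j in range(1,k):
    if s[j,4]>40:
        q=np.argwhere(l==j)[:,::-1].astype(float);Q=onz("wrist",q,.020,T)[:,:2];a=Q@ex-fx;b=Q@ey;print("orange",c[j],s[j,4],"x from front",np.percentile(a,[1,10,50,90,99]).round(4),"y",np.percentile(b,[1,50,99]).round(4))
b=((hsv[...,2]<75)).astype(np.uint8);b[110:]=0;b[:,140:]=0
b=((hsv[...,2]<75)|((hsv[...,0]>95)&(hsv[...,0]<125)&(hsv[...,1]>130))).astype(np.uint8);b[110:]=0;b[:,135:]=0
b=cv2.morphologyEx(b,cv2.MORPH_CLOSE,np.ones((3,3)))
k,l,s,c=cv2.connectedComponentsWithStats(b)
for j in range(1,k):
    if s[j,4]>300:
        q=np.argwhere(l==j)[:,::-1].astype(float)
        for z in(.016,.0): print("pack",c[j],s[j],cv2.minAreaRect(onz("wrist",q,z,T)[:,:2].astype(np.float32)))
for z in(.02,): 
  for nm,q in(("hood",[[308,22.],[356,40]]),):print(nm,[(v@ex-fx,v@ey) for v in onz("wrist",np.array(q),.033,T)[:,:2]])
cv2.imwrite("pics/z1.png",cv2.resize(im[:190,190:390],None,fx=3,fy=3,interpolation=cv2.INTER_CUBIC)[:,:,::-1])
E
```

```text
front edge x at y= [0.08262961 0.50027582] yaw deg -4.723597227412674 1.0 0.00040672310687504137
corners [[ 0.4957565  -0.05923059]
 [ 0.48723486 -0.18632073]] charger y [-0.01820439 -0.14556462] x [0.49895027 0.50092331] width 0.12737551273879683
orange [249.46788991  83.84174312] 436 x from front [0.0738 0.0747 0.0788 0.0841 0.0862] y [-0.0723 -0.0448 -0.0243]
orange [308.19451372 103.29426434] 401 x from front [0.0749 0.0758 0.0795 0.0834 0.0843] y [-0.1368 -0.1126 -0.0885]
pack [82.04484968 46.36224741] [  65   12   36   68 2029] ((0.5855684876441956, 0.12499368190765381), (0.08384307473897934, 0.05255035683512688), 11.20156478881836)
pack [82.04484968 46.36224741] [  65   12   36   68 2029] ((0.586692750453949, 0.1362590342760086), (0.08759056031703949, 0.05489916354417801), 11.201563835144043)
hood [(np.float64(0.16141451677241986), np.float64(-0.0824711046546818)), (np.float64(0.16187644498225168), np.float64(-0.1355577553439173))]
```

View pics/z1.png

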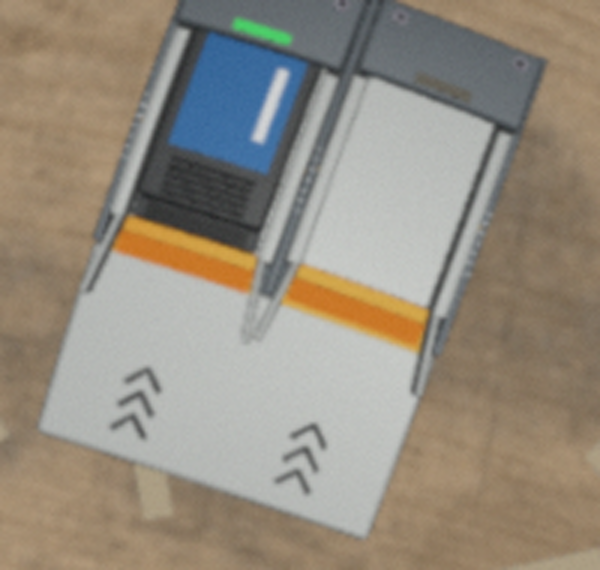

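The front edge is at yaw −4.7°, the lip's inner edge is about 85 mm from the ledge front, and the bay axis lies at b≈−0.113. Next I'll move over the pack and take one closer look.

{"op": "step_arm", "data": {
  "rows": [
    [0.02, 0.058, -0.02, 0, 0, 0],
    [0.04, 0.116, -0.04, 0, 0, 0],
    [0.06, 0.174, -0.06, 0, 0, 0],
    [0.08, 0.232, -0.08, 0, 0, -0.018]
  ]
}}

```text
clock: 1.9
tcp_pos: [0.5264, -0.0128, 0.1967]
orientation: [3.127, 0.289, -0.001]
contact_force: [1.3, -0.5, -0.6]
grip_width: 0.0856
gripper_force: 0.0
```

{"op": "step_arm", "data": {
  "rows": [
    [0.02, 0.058, -0.02, 0, 0, 0],
    [0.04, 0.116, -0.04, 0, 0, 0],
    [0.06, 0.174, -0.06, 0, 0, 0],
    [0.08, 0.232, -0.08, 0, 0, 0],
    [0.08, 0.232, -0.08, 0, 0, 0]
  ]
}}

```text
clock: 2.32
tcp_pos: [0.5744, 0.1341, 0.1472]
orientation: [-3.123, -0.305, 0.002]
contact_force: [-0.5, 1.0, 1.0]
grip_width: 0.0856
gripper_force: 0.0
```

```bash
cat > pk.py <<'E'
from h import *
def pack(z,tag):
    T=toolT();im=eyes.grab_frame("wrist");cv2.imwrite(f"pics/{tag}.png",im[:,:,::-1]);hsv=cv2.cvtColor(im,cv2.COLOR_RGB2HSV)
    b=((hsv[...,0]>95)&(hsv[...,0]<125)&(hsv[...,1]>130)).astype(np.uint8)
    k,l,s,c=cv2.connectedComponentsWithStats(b)
    for j in range(1,k):
        if s[j,4]>400:
            q=np.argwhere(l==j)[:,::-1].astype(float);print("label",c[j].round(),s[j,4],cv2.minAreaRect(onz("wrist",q,z,T)[:,:2].astype(np.float32)))
    return T,im
E
python3 - <<'E'
from pk import *
T,im=pack(.016,"w2");print(T.round(4));np.savez("pics/w2.npz",T=T,im=im)
E
```

```text
label [285. 179.] 2168 ((0.5946146845817566, 0.13150377571582794), (0.046963684260845184, 0.03548319265246391), 11.091226577758789)
label [408. 185.] 877 ((0.6127306818962097, 0.027286723256111145), (0.025793416425585747, 0.03422931209206581), 74.60037231445312)
label [521. 201.] 905 ((0.6263321042060852, -0.11545147001743317), (0.03972533717751503, 0.0452323853969574), 84.94042205810547)
[[ 0.9811  0.1935 -0.0019  0.5744]
 [ 0.1935 -0.9811  0.0039  0.1341]
 [-0.0011 -0.0042 -1.      0.1472]
 [ 0.      0.      0.      1.    ]]
```

View pics/w2.png

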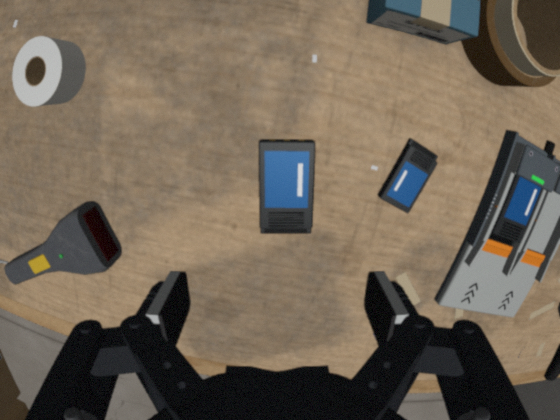

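The pack is centred near (287,187) with its nose at row ~141 and heel at row ~233, square to the tool.

```bash
python3 - <<'E'
from h import *
d=np.load("pics/w2.npz");T=d["T"]
hs=cv2.cvtColor(d["im"],cv2.COLOR_RGB2GRAY)
print(hs[130:150,287],hs[218:242,287],hs[200,250:265],hs[200,308:324])
n=onz("wrist",np.array([[287,141.5]]),.016,T)[0];h=onz("wrist",np.array([[287,233.]]),.008,T)[0]
s=onz("wrist",np.array([[259.,190],[315,190]]),.016,T)
print(n,h,np.linalg.norm((n-h)[:2]),np.degrees(np.arctan2(*(n-h)[[1,0]])),"ctr",(n+h)/2,s,np.linalg.norm(s[0]-s[1]))
E
```

```text
[117 117 116 117 123 129 131 132 122  91  59  42  60  77  85  86  85  86
  87  85] [ 44  43  47  48  45  42  49  42  44  44  43  38  34  37  47  81 118 127
 128 126 129 129 126 124] [147 150 150 150 151 150 151 156 142 103  66  63  66  68  75] [ 77  69  70  68  62  91 121 133 132 132 132 130 129 130 135 136]
[0.6259945  0.13730146 0.016     ] [0.54506603 0.12042641 0.008     ] 0.08266912769155324 11.77843667053807 ctr [0.58553027 0.12886394 0.012     ] [[0.58185477 0.15201891 0.016     ]
 [0.59096679 0.10628921 0.016     ]] 0.04662868249586973
```

{"op": "step_arm", "data": {
  "rows": [
    [0, 0, -0.05, 0, 0, 0],
    [0, 0, -0.1, 0, 0, 0],
    [0, 0, -0.145, 0, 0, 0],
    [0, 0, -0.145, 0, 0, 0],
    [0, 0, -0.145, 0, 0, 0]
  ]
}}

```text
clock: 2.78
tcp_pos: [0.5737, 0.1247, 0.0615]
orientation: [3.126, 0.291, -0.005]
contact_force: [0.2, -0.1, 0.3]
grip_width: 0.0856
gripper_force: 0.0
```

{"op": "step_arm", "data": {
  "rows": [
    [0.013, 0.006, -0.02, 0, 0, 0.003],
    [0.013, 0.006, -0.045, 0, 0, 0.003],
    [0.013, 0.006, -0.065, 0, 0, 0.003],
    [0.013, 0.006, -0.074, 0, 0, 0.003],
    [0.013, 0.006, -0.074, 0, 0, 0.003]
  ]
}}

```text
clock: 3.2
tcp_pos: [0.5821, 0.1302, 0.0178]
orientation: [3.126, 0.309, -0.001]
contact_force: [0.1, -0.0, -0.7]
grip_width: 0.0856
gripper_force: 0.0
```

{"op": "step_arm", "data": {
  "rows": [
    [0, 0, 0, 0, 0, 0],
    [0, 0, 0, 0, 0, 0],
    [0, 0, 0, 0, 0, 0],
    [0, 0, 0, 0, 0, 0],
    [0, 0, 0, 0, 0, 0]
  ],
  "jaw": 1,
  "squeeze": 25
}}

```text
clock: 3.62
tcp_pos: [0.583, 0.1311, 0.0188]
orientation: [3.126, 0.31, 0.002]
contact_force: [-1.8, -0.6, 6.4]
grip_width: 0.0455
gripper_force: 25.9
```

{"op": "step_arm", "data": {
  "rows": [
    [0, 0, 0, 0, 0, 0],
    [0, 0, 0, 0, 0, 0],
    [0, 0, 0, 0, 0, 0],
    [0, 0, 0, 0, 0, 0],
    [0, 0, 0, 0, 0, 0]
  ]
}}

```text
clock: 4.03
tcp_pos: [0.5829, 0.1311, 0.0188]
orientation: [3.126, 0.31, 0.002]
contact_force: [-1.2, -1.7, 6.5]
grip_width: 0.045
gripper_force: 25.9
```

{"op": "step_arm", "data": {
  "rows": [
    [0, 0, 0.02, 0, 0, 0],
    [0, 0, 0.06, 0, 0, 0],
    [0, 0, 0.1, 0, 0, 0],
    [0, 0, 0.13, 0, 0, 0],
    [0, 0, 0.13, 0, 0, 0]
  ]
}}

```text
clock: 4.45
tcp_pos: [0.5848, 0.1321, 0.1005]
orientation: [-3.125, -0.31, -0.01]
contact_force: [1.4, -0.4, -0.6]
grip_width: 0.0453
gripper_force: 26.5
```

{"op": "step_arm", "data": {
  "rows": [
    [0, 0, 0, 0, 0, 0],
    [0, 0, 0, 0, 0, 0]
  ]
}}

```text
clock: 4.62
tcp_pos: [0.5818, 0.1308, 0.0955]
orientation: [3.126, 0.31, -0.001]
contact_force: [-0.4, -0.6, -2.4]
grip_width: 0.045
gripper_force: 26.5
```

```bash
python3 - <<'E'
from pk import *
T=toolT();zt=T[2,3]-.0188+.016
T,im=pack(zt,"w3");np.savez("pics/w3.npz",T=T,im=im);print(T.round(4),zt)
a=-.0986;yaw=np.radians(-4.72);ex=np.array([np.cos(yaw),np.sin(yaw)]);ey=np.array([-ex[1],ex[0]])
for f in(.025,.060,.085,.085+.042):print(f,((.4986+f)*ex-.113*ey).round(4))
g=cv2.cvtColor(im,cv2.COLOR_RGB2HSV);cv2.imwrite("pics/w3c.png",cv2.resize(im[100:420,120:440],None,fx=1.8,fy=1.8)[:,:,::-1])
E
```

```text
label [425. 211.] 1191 ((0.6317809820175171, 0.07194971293210983), (0.016371378675103188, 0.021576043218374252), 74.7730712890625)
label [547. 228.] 894 ((0.6395475268363953, -0.020808789879083633), (0.025238269940018654, 0.028992129489779472), 85.52937316894531)
label [275. 259.] 6604 ((0.5930096507072449, 0.13385240733623505), (0.04810237139463425, 0.03634147718548775), 11.271503448486328)
[[ 9.805e-01  1.963e-01 -9.000e-04  5.818e-01]
 [ 1.963e-01 -9.805e-01 -4.000e-04  1.308e-01]
 [-1.000e-03  2.000e-04 -1.000e+00  9.550e-02]
 [ 0.000e+00  0.000e+00  0.000e+00  1.000e+00]] 0.0926732930230221
0.025 [ 0.5125 -0.1557]
0.06 [ 0.5474 -0.1586]
0.085 [ 0.5723 -0.1606]
0.127 [ 0.6142 -0.1641]
```

View pics/w3c.png

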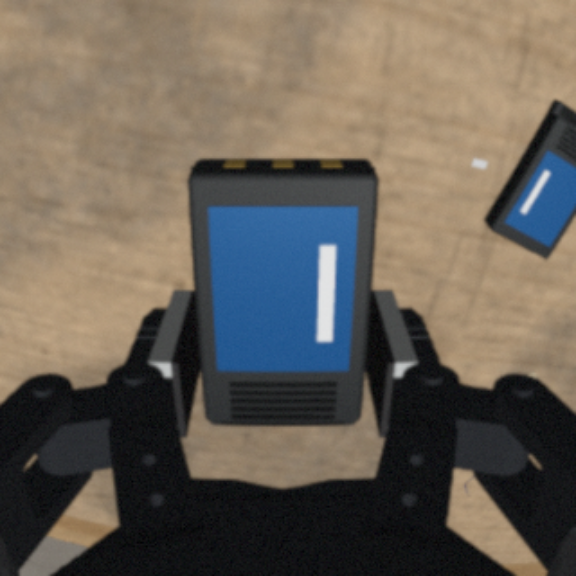

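The pack is held straight with its gold contacts at the far end and the label centred between the pads. Next I'll carry it over the ledge and turn to −4.7°.

{"op": "step_arm", "data": {
  "rows": [
    [-0.015, -0.06, 0, 0, 0, -0.02],
    [-0.03, -0.12, 0, 0, 0, -0.04],
    [-0.045, -0.18, 0, 0, 0, -0.06],
    [-0.06, -0.24, 0, 0, 0, -0.08],
    [-0.075, -0.3, 0, 0, 0, -0.089]
  ]
}}

```text
clock: 5.08
tcp_pos: [0.5358, -0.0504, 0.0947]
orientation: [3.139, -0.133, -0.004]
contact_force: [0.1, -0.8, -1.2]
grip_width: 0.0453
gripper_force: 26.5
```

{"op": "step_arm", "data": {
  "rows": [
    [-0.015, -0.06, 0, 0, 0, 0],
    [-0.03, -0.12, 0, 0, 0, 0],
    [-0.045, -0.177, 0, 0, 0, 0],
    [-0.045, -0.177, 0, 0, 0, 0],
    [-0.045, -0.177, 0, 0, 0, 0]
  ]
}}

```text
clock: 5.5
tcp_pos: [0.5086, -0.1578, 0.0947]
orientation: [3.138, -0.137, -0.004]
contact_force: [-0.7, 1.8, -0.8]
grip_width: 0.0452
gripper_force: 26.5
```

{"op": "step_arm", "data": {
  "rows": [
    [0, 0, 0, 0, 0, 0],
    [0, 0, 0, 0, 0, 0]
  ]
}}

```text
clock: 5.67
tcp_pos: [0.5105, -0.1533, 0.0954]
orientation: [-3.138, 0.125, 0.001]
contact_force: [0.5, 1.2, -1.7]
grip_width: 0.0451
gripper_force: 26.5
```

```bash
python3 - <<'E'
from pk import *
T=toolT();zt=T[2,3]-.0028
T,im=pack(zt,"w4");np.savez("pics/w4.npz",T=T,im=im);print(T.round(4),R.from_matrix(T[:3,:3]).as_euler("zyx",degrees=True))
d=np.load("pics/w3.npz");T3=d["T"];n=onz("wrist",np.array([[277.8,196.5]]),T3[2,3]-.0028,T3)[0];print("nose in tool",T3[:3,:3].T@(n-T3[:3,3]))
cv2.imwrite("pics/w4c.png",cv2.resize(im[60:360,120:440],None,fx=1.8,fy=1.8)[:,:,::-1])
E
```

```text
label [174.  57.] 3457 ((0.617752730846405, -0.1194867193698883), (0.024382995441555977, 0.029604656621813774), 85.46497344970703)
label [ 41. 116.] 910 ((0.6053466200828552, -0.044857267290353775), (0.016498416662216187, 0.021736733615398407), 74.22481536865234)
label [275. 259.] 6620 ((0.5219680666923523, -0.1535879373550415), (0.036382030695676804, 0.048100586980581284), 85.40541076660156)
[[ 9.968e-01 -7.960e-02 -7.000e-04  5.105e-01]
 [-7.960e-02 -9.968e-01  1.100e-03 -1.533e-01]
 [-8.000e-04 -1.100e-03 -1.000e+00  9.540e-02]
 [ 0.000e+00  0.000e+00  0.000e+00  1.000e+00]] [ 4.56310589e+00 -3.91333959e-02 -1.79936445e+02]
nose in tool [ 0.04378712 -0.00013461  0.00275757]
```

View pics/w4c.png

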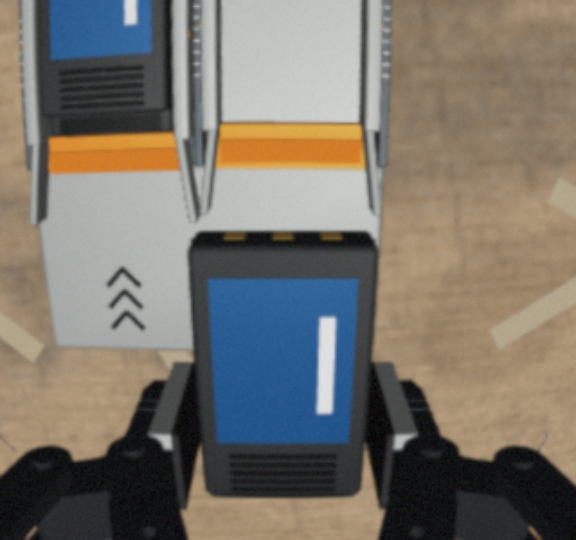

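This shows the held pack short of the empty bay, with the lip across columns 218–362. I'll measure the lip and bay walls from this frame.

```bash
python3 - <<'E'
from h import *
d=np.load("pics/w4.npz");T=d["T"];im=d["im"];hsv=cv2.cvtColor(im,cv2.COLOR_RGB2HSV)
o=((hsv[...,0]>8)&(hsv[...,0]<32)&(hsv[...,1]>150)&(hsv[...,2]>120)).astype(np.uint8);o[:,:235]=0;o[:,330:]=0;o[180:]=0;o[:110]=0
k,l,s,c=cv2.connectedComponentsWithStats(o);j=1+np.argmax(s[1:,4]);q=np.argwhere(l==j)[:,::-1].astype(float);print(s[j])
X=np.arange(s[j,0]+5,s[j,0]+s[j,2]-5)
for nm,f,e in(("far",min,-.5),("near",max,.5)):
    Y=np.array([f(q[q[:,0]==x,1])+e for x in X]);P=onz("wrist",np.c_[X,Y],.020,T)[:,:2];p=np.polyfit(P[:,1],P[:,0],1);print(nm,"yaw",-np.degrees(np.arctan(p[0])),"mid",P.mean(0))
# ends at mid row
for row in (int(q[:,1].mean()),int(q[:,1].mean())+5):
    xs=q[q[:,1]==row,0];E=onz("wrist",np.array([[xs.min()-.5,row],[xs.max()+.5,row]]),.020,T)[:,:2];print("ends",E,np.linalg.norm(E[0]-E[1]),E.mean(0))
col=int(q[:,0].mean());print([tuple(int(v) for v in im[y,col]) for y in range(122,158,2)])
t=np.array([.0018,0,.0028]);print("pack ctr",T[:3,:3]@t+T[:3,3])
for y in(128,134,140,147,152):print(y,onz("wrist",np.array([[col,y]]),.02,T)[0])
E
```

```text
[ 240  129   83   24 1913]
far yaw -4.467828458173848 mid [ 0.57652761 -0.16058263]
near yaw -4.721032572650777 mid [ 0.56144053 -0.15940741]
ends [[ 0.57140113 -0.13457319]
 [ 0.56740656 -0.18553167]] 0.05111480377560994 [ 0.56940385 -0.16005243]
ends [[ 0.56821193 -0.1342468 ]
 [ 0.56419958 -0.18536009]] 0.05127053736184517 [ 0.56620575 -0.15980345]
[(204, 206, 202), (204, 205, 202), (197, 200, 195), (167, 130, 95), (219, 171, 76), (221, 170, 75), (221, 169, 75), (215, 153, 64), (204, 122, 41), (211, 124, 41), (210, 124, 39), (211, 125, 39), (211, 123, 39), (210, 124, 38), (219, 153, 62), (218, 172, 91), (197, 190, 174), (198, 199, 196)]
pack ctr [ 0.51233973 -0.15345822  0.09260187]
128 [ 0.57677295 -0.16059226  0.02      ]
134 [ 0.57298336 -0.16029589  0.02      ]
140 [ 0.56917944 -0.15999901  0.02      ]
147 [ 0.56471985 -0.15965172  0.02      ]
152 [ 0.56151783 -0.15940289  0.02      ]
```

{"op": "step_arm", "data": {
  "rows": [
    [0.005, -0.003, -0.03, 0, 0, 0],
    [0.005, -0.003, -0.06, 0, 0, 0],
    [0.005, -0.003, -0.08, 0, 0, 0],
    [0.005, -0.003, -0.09, 0, 0, 0],
    [0.005, -0.003, -0.09, 0, 0, 0]
  ]
}}

```text
clock: 6.13
tcp_pos: [0.5126, -0.1558, 0.0405]
orientation: [-3.138, 0.126, 0.004]
contact_force: [-0.5, 0.3, -1.7]
grip_width: 0.0453
gripper_force: 26.5
```

{"op": "step_arm", "data": {
  "rows": [
    [0, 0, -0.002, 0, 0, 0],
    [0, 0, -0.004, 0, 0, 0],
    [0, 0, -0.004, 0, 0, 0],
    [0, 0, -0.004, 0, 0, 0]
  ]
}}

```text
clock: 6.47
tcp_pos: [0.5138, -0.157, 0.0401]
orientation: [3.139, -0.129, 0.002]
contact_force: [0.6, -0.5, -1.2]
grip_width: 0.0451
gripper_force: 26.5
```

{"op": "step_arm", "data": {
  "rows": [
    [0, 0, -0.002, 0, 0, 0],
    [0, 0, -0.004, 0, 0, 0],
    [0, 0, -0.004, 0, 0, 0],
    [0, 0, -0.004, 0, 0, 0]
  ]
}}

```text
clock: 6.8
tcp_pos: [0.5133, -0.1569, 0.0371]
orientation: [3.139, -0.129, -0.0]
contact_force: [0.3, 1.1, -1.0]
grip_width: 0.0453
gripper_force: 26.5
```

{"op": "step_arm", "data": {
  "rows": [
    [0, 0, -0.001, 0, 0, 0],
    [0, 0, -0.002, 0, 0, 0],
    [0, 0, -0.002, 0, 0, 0],
    [0, 0, -0.002, 0, 0, 0]
  ]
}}

```text
clock: 7.13
tcp_pos: [0.5135, -0.1569, 0.0364]
orientation: [3.139, -0.129, 0.0]
contact_force: [-2.1, 0.9, 4.3]
grip_width: 0.0451
gripper_force: 27.1
```

{"op": "step_arm", "data": {
  "rows": [
    [0, 0, 0, 0, 0, 0],
    [0, 0, 0, 0, 0, 0],
    [0, 0, 0, 0, 0, 0],
    [0, 0, 0, 0, 0, 0]
  ],
  "jaw": 0.2
}}

```text
clock: 7.47
tcp_pos: [0.5135, -0.1569, 0.0358]
orientation: [3.139, -0.129, 0.0]
contact_force: [0.2, 0.4, 0.2]
grip_width: 0.0682
gripper_force: 0.0
```

{"op": "step_arm", "data": {
  "rows": [
    [0, 0, 0.02, 0, 0, 0],
    [0, 0, 0.05, 0, 0, 0],
    [-0.03, 0, 0.09, 0, 0, 0],
    [-0.08, 0.007, 0.09, 0, 0, 0],
    [-0.1, 0.008, 0.09, 0, 0, 0]
  ]
}}

```text
clock: 7.88
tcp_pos: [0.4511, -0.152, 0.0915]
orientation: [3.138, -0.129, -0.0]
contact_force: [-1.0, 0.0, -0.9]
grip_width: 0.0687
gripper_force: 0.0
```

{"op": "step_arm", "data": {
  "rows": [
    [0, 0, 0, 0, 0, 0],
    [0, 0, 0, 0, 0, 0],
    [0, 0, 0, 0, 0, 0],
    [0, 0, 0, 0, 0, 0],
    [0, 0, 0, 0, 0, 0]
  ],
  "jaw": 1
}}

```text
clock: 8.3
tcp_pos: [0.4545, -0.152, 0.0899]
orientation: [-3.139, 0.128, -0.001]
contact_force: [1.0, 0.3, 0.4]
grip_width: 0.0076
gripper_force: 0.0
```

```bash
python3 - <<'E'
from pk import *
T,im=pack(.0335,"w5");np.savez("pics/w5.npz",T=T,im=im);print(T.round(4),r.tips_ahead,r.get_obs()["grip_width"])
cv2.imwrite("pics/w5c.png",cv2.resize(im[60:420,120:440],None,fx=1.65,fy=1.65)[:,:,::-1])
E
```

```text
label [31. 48.] 874 ((0.604621410369873, 0.0062917666509747505), (0.02391243167221546, 0.031569842249155045), 74.07098388671875)
label [275. 123.] 4705 ((0.5253004431724548, -0.15724949538707733), (0.03585216403007507, 0.047467924654483795), 85.41017150878906)
[[ 9.967e-01 -8.150e-02  7.000e-04  4.545e-01]
 [-8.150e-02 -9.967e-01  1.000e-04 -1.520e-01]
 [ 7.000e-04 -2.000e-04 -1.000e+00  8.990e-02]
 [ 0.000e+00  0.000e+00  0.000e+00  1.000e+00]] 0.014 0.0009881562279914786
```

View pics/w5c.png

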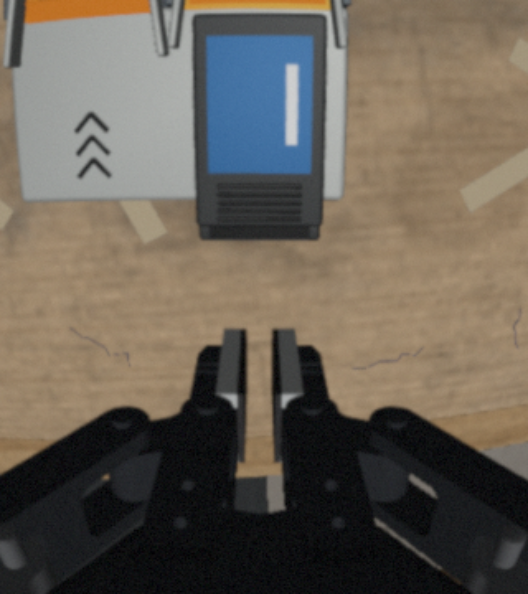

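The pack lies flat and straight on the ledge with its nose just short of the ramp and its heel towards the gripper, at about (260,230) in the crop. Next I'll bring the shut fingertips behind the riser at about 12 mm above the ledge.

{"op": "step_arm", "data": {
  "rows": [
    [0, 0.001, -0.03, 0, 0, 0],
    [0, 0.001, -0.06, 0, 0, 0],
    [0.005, 0.001, -0.077, 0, 0, 0],
    [0.018, 0.001, -0.077, 0, 0, 0],
    [0.018, 0.001, -0.077, 0, 0, 0]
  ]
}}

```text
clock: 8.77
tcp_pos: [0.4662, -0.1512, 0.0436]
orientation: [-3.139, 0.128, -0.002]
contact_force: [1.3, 0.0, 1.2]
grip_width: -0.0003
gripper_force: 0.0
```

{"op": "step_arm", "data": {
  "rows": [
    [0.003, 0, 0, 0, 0, 0],
    [0.006, -0.0005, 0, 0, 0, 0],
    [0.009, -0.0007, 0, 0, 0, 0],
    [0.012, -0.001, 0, 0, 0, 0]
  ]
}}

```text
clock: 9.1
tcp_pos: [0.4718, -0.1523, 0.0443]
orientation: [3.139, -0.129, 0.001]
contact_force: [-0.9, -0.0, 1.4]
grip_width: -0.0001
gripper_force: 0.5
```

{"op": "step_arm", "data": {
  "rows": [
    [0.006, -0.0005, 0, 0, 0, 0],
    [0.012, -0.001, 0, 0, 0, 0],
    [0.018, -0.0015, 0, 0, 0, 0],
    [0.024, -0.002, 0, 0, 0, 0],
    [0.03, -0.0025, 0, 0, 0, 0]
  ]
}}

```text
clock: 9.52
tcp_pos: [0.4898, -0.1536, 0.0437]
orientation: [-3.139, 0.129, -0.0]
contact_force: [-1.2, 0.4, 0.2]
grip_width: 0.0002
gripper_force: 0.5
```

```bash
cat >> pk.py <<'E'
def where(z):
    T,im=pack(z,"wx");c=np.array([0,0,0.])
    yaw=np.radians(-4.72);ex=np.array([np.cos(yaw),np.sin(yaw)]);ey=np.array([-ex[1],ex[0]])
    p=T[:2,3];print("tcp f",p@ex-.4986,"b",p@ey,"z",T[2,3],r.get_obs()["contact_force"].round(1),r.get_obs()["clock"])
    np.savez("pics/wx.npz",T=T,im=im);return T,im
E
python3 - <<'E'
from pk import *
where(.0345)
E
```

```text
label [135.  24.] 3046 ((0.6189252734184265, -0.10174994170665741), (0.03529100865125656, 0.025713041424751282), 84.82442474365234)
label [277. 167.] 8113 ((0.5435583591461182, -0.1587996929883957), (0.036337871104478836, 0.0476650707423687), 85.25772857666016)
tcp f 0.002167775021049423 b -0.11279432649076249 z 0.04368503964133341 [ 1.1 -0.6 -0.2] 9.5667
```

{"op": "step_arm", "data": {
  "rows": [
    [0.006, -0.0005, 0, 0, 0, 0],
    [0.012, -0.001, 0, 0, 0, 0],
    [0.018, -0.0015, 0, 0, 0, 0],
    [0.024, -0.002, 0, 0, 0, 0],
    [0.03, -0.0025, 0, 0, 0, 0]
  ]
}}

```text
clock: 9.98
tcp_pos: [0.5078, -0.1551, 0.0437]
orientation: [-3.139, 0.129, -0.0]
contact_force: [-0.3, 1.0, -0.7]
grip_width: 0.0001
gripper_force: 0.5
```

{"op": "step_arm", "data": {
  "rows": [
    [0.005, -0.0004, 0, 0, 0, 0],
    [0.01, -0.0008, 0, 0, 0, 0],
    [0.015, -0.0012, 0, 0, 0, 0],
    [0.02, -0.0016, 0, 0, 0, 0]
  ]
}}

```text
clock: 10.32
tcp_pos: [0.5196, -0.1561, 0.0437]
orientation: [3.139, -0.129, -0.0]
contact_force: [-1.6, -0.5, 1.1]
grip_width: -0.0004
gripper_force: 0.6
```

```bash
python3 - <<'E'
from pk import *
where(.037)
E
```

```text
label [136.  64.] 5896 ((0.6278702020645142, -0.10357039421796799), (0.03460148721933365, 0.041912563145160675), 85.31228637695312)
label [277. 168.] 8231 ((0.5735874176025391, -0.16125859320163727), (0.03596128150820732, 0.04726951941847801), 85.02259063720703)
tcp f 0.03207919182011537 b -0.11278377000577297 z 0.04370057694660052 [ 0.2 -0.2 -0.1] 10.3667
```

{"op": "step_arm", "data": {
  "rows": [
    [0.005, -0.0004, 0.0045, 0, 0, 0],
    [0.01, -0.0008, 0.0045, 0, 0, 0],
    [0.015, -0.0012, 0.0045, 0, 0, 0],
    [0.02, -0.0016, 0.0045, 0, 0, 0],
    [0.023, -0.0019, 0.0045, 0, 0, 0]
  ]
}}

```text
clock: 10.78
tcp_pos: [0.5337, -0.1572, 0.0465]
orientation: [3.139, -0.129, 0.001]
contact_force: [-0.1, 0.6, 1.2]
grip_width: -0.0002
gripper_force: 0.5
```

```bash
python3 - <<'E'
from pk import *
where(.037)
E
```

```text
label [140.  95.] 5647 ((0.6282002329826355, -0.10356876254081726), (0.03462178260087967, 0.041312333196401596), 85.12078094482422)
label [277. 167.] 7867 ((0.5876878499984741, -0.16231711208820343), (0.035895612090826035, 0.04730439931154251), 85.26686096191406)
label [  5. 160.] 571 ((0.6113317608833313, -0.009550414979457855), (0.01047280989587307, 0.029834920540452003), 71.51768493652344)
tcp f 0.046235574428255044 b -0.11273946824068116 z 0.04646569660894705 [0.5 0.8 0.3] 10.8333
```

{"op": "step_arm", "data": {
  "rows": [
    [0.004, -0.0003, 0, 0, 0, 0],
    [0.008, -0.0006, 0, 0, 0, 0],
    [0.008, -0.0006, 0.003, 0, 0, 0],
    [0.008, -0.0006, 0.006, 0, 0, 0],
    [0.008, -0.0006, 0.006, 0, 0, 0]
  ]
}}

```text
clock: 11.25
tcp_pos: [0.5383, -0.1576, 0.0504]
orientation: [3.139, -0.129, 0.001]
contact_force: [-0.4, 0.2, -0.4]
grip_width: -0.0001
gripper_force: 0.0
```

```bash
python3 - <<'E'
from pk import *
d=np.load("pics/wx.npz");
def lab(im):
    hsv=cv2.cvtColor(im,cv2.COLOR_RGB2HSV);b=((hsv[...,0]>95)&(hsv[...,0]<125)&(hsv[...,1]>130));b[:,:200]=0;b[:,360:]=0
    ys=np.where(b.sum(1)>20)[0];y0,y1=ys.min(),ys.max();w=lambda y:np.ptp(np.where(b[y])[0]);print("rows",y0,y1,"w",[int(w(y)) for y in(y0+3,y0+6,y1-6,y1-3)])
for f in("w5",):
    e=np.load(f"pics/{f}.npz");lab(e["im"])
lab(d["im"]);T,im=where(.037);lab(im)
E
```

```text
rows 82 164 w [63, 62, 61, 61]
rows 115 220 w [82, 82, 77, 77]
label [143. 104.] 5395 ((0.6283606886863708, -0.10346865653991699), (0.03468765690922737, 0.041262634098529816), 85.11199951171875)
label [277. 164.] 7392 ((0.5929107069969177, -0.16267426311969757), (0.0357351116836071, 0.047503385692834854), 85.27080535888672)
label [  8. 165.] 795 ((0.6125606894493103, -0.006825065240263939), (0.015276595018804073, 0.030618878081440926), 70.92591094970703)
tcp f 0.050876863077416845 b -0.1127561497110196 z 0.05043077499884944 [ 0.2 -0.  -0.2] 11.3
rows 113 216 w [78, 79, 76, 76]
```

```bash
cat >> pk.py <<'E'
from scipy.optimize import brentq
def tilt(T,im,W):
    hsv=cv2.cvtColor(im,cv2.COLOR_RGB2HSV);b=((hsv[...,0]>95)&(hsv[...,0]<125)&(hsv[...,1]>130));b[:,:200]=0;b[:,360:]=0
    ys=np.where(b.sum(1)>20)[0];y0,y1=ys.min(),ys.max();Y=np.arange(y0+4,y1-3)
    L=np.polyfit(Y,[np.where(b[y])[0].min()-.5 for y in Y],1);Rr=np.polyfit(Y,[np.where(b[y])[0].max()+.5 for y in Y],1)
    out=[]
    for y in(y0-.5,y1+.5):
        q=np.array([[np.polyval(L,y),y],[np.polyval(Rr,y),y]]);g=lambda z:np.linalg.norm(np.diff(onz("wrist",q,z,T),axis=0))-W
        z=brentq(g,-.1,T[2,3]+.05) if W else .0335;P=onz("wrist",q,z,T);out.append(P.mean(0));
        if not W: print("W",np.linalg.norm(P[0]-P[1]))
    d=out[0]-out[1];print("far",out[0].round(4),"near",out[1].round(4),"len",np.linalg.norm(d).round(4),"pitch",np.degrees(np.arcsin(d[2]/np.linalg.norm(d))).round(1))
E
python3 - <<'E'
from pk import *
e=np.load("pics/w5.npz");tilt(e["T"],e["im"],0);tilt(e["T"],e["im"],.0352)
e=np.load("pics/wx.npz");tilt(e["T"],e["im"],.0352)
E
```

```text
W 0.035452239754768765
W 0.036031472217833115
far [ 0.5492 -0.1594  0.0335] near [ 0.5014 -0.1552  0.0335] len 0.0479 pitch 0.0
far [ 0.5491 -0.1594  0.0348] near [ 0.5023 -0.1552  0.0378] len 0.0471 pitch -3.6
far [ 0.6167 -0.1649  0.0338] near [ 0.5703 -0.1608  0.0405] len 0.0471 pitch -8.2
```

{"op": "step_arm", "data": {
  "rows": [
    [0.004, -0.0003, 0, 0, 0, 0],
    [0.008, -0.0007, -0.001, 0, 0, 0],
    [0.012, -0.001, -0.002, 0, 0, 0],
    [0.016, -0.0013, -0.0035, 0, 0, 0],
    [0.018, -0.0015, -0.004, 0, 0, 0]
  ]
}}

```text
clock: 11.72
tcp_pos: [0.5491, -0.1584, 0.0474]
orientation: [-3.139, 0.129, 0.0]
contact_force: [-1.2, 0.6, 0.1]
grip_width: -0.0002
gripper_force: 0.4
```

```bash
python3 - <<'E'
from pk import *
tilt(*where(.037),.0352)
E
```

```text
label [142. 127.] 5434 ((0.6285997629165649, -0.10355064272880554), (0.03471537306904793, 0.0407077930867672), 85.18562316894531)
label [277. 166.] 7609 ((0.6033298969268799, -0.16349264979362488), (0.03541777282953262, 0.04747851938009262), 85.26888275146484)
label [  8. 181.] 772 ((0.6145299077033997, -0.006701330654323101), (0.016041724011301994, 0.02980593591928482), 74.54950714111328)
tcp f 0.06170290574363696 b -0.11268557636886517 z 0.04741577308120434 [-0.2 -0.1  0. ] 11.7667
far [ 0.6272 -0.1656  0.0341] near [ 0.5802 -0.1616  0.039 ] len 0.0474 pitch -5.9
```

{"op": "step_arm", "data": {
  "rows": [
    [0.004, -0.0003, 0, 0, 0, 0],
    [0.008, -0.0007, -0.001, 0, 0, 0],
    [0.012, -0.001, -0.0015, 0, 0, 0],
    [0.014, -0.0012, -0.002, 0, 0, 0],
    [0.016, -0.0013, -0.002, 0, 0, 0]
  ]
}}

```text
clock: 12.18
tcp_pos: [0.5586, -0.1592, 0.0463]
orientation: [-3.139, 0.129, 0.0]
contact_force: [-0.2, 1.0, 0.6]
grip_width: 0.0002
gripper_force: 0.3
```

{"op": "step_arm", "data": {
  "rows": [
    [0.002, -0.0002, 0, 0, 0, 0],
    [0.004, -0.0003, 0, 0, 0, 0],
    [0.006, -0.0005, 0, 0, 0, 0],
    [0.008, -0.0007, 0, 0, 0, 0]
  ]
}}

```text
clock: 12.52
tcp_pos: [0.5633, -0.1596, 0.0464]
orientation: [-3.139, 0.129, 0.0]
contact_force: [-1.1, 0.7, -0.1]
grip_width: 0.0001
gripper_force: 0.2
```

```bash
python3 - <<'E'
from pk import *
tilt(*where(.037),.0352)
E
```

```text
label [143. 157.] 5252 ((0.6290639042854309, -0.10365994274616241), (0.034734275192022324, 0.04019280895590782), 85.01541137695312)
label [277. 167.] 7603 ((0.6176548004150391, -0.16466937959194183), (0.03534303233027458, 0.04702328145503998), 85.26592254638672)
label [  9. 201.] 837 ((0.6171457171440125, -0.005350273102521896), (0.01921377331018448, 0.029942099004983902), 74.18029022216797)
tcp f 0.07590776629791579 b -0.11273839302996322 z 0.04637115662379879 [-0.9 -0.2  0. ] 12.5667
far [ 0.6409 -0.1667  0.0332] near [ 0.5945 -0.1627  0.0383] len 0.0468 pitch -6.3
```

{"op": "step_arm", "data": {
  "rows": [
    [0.0017, -0.0001, 0, 0, 0, 0],
    [0.0033, -0.0003, 0, 0, 0, 0],
    [0.005, -0.0004, 0, 0, 0, 0],
    [0.0067, -0.0005, 0, 0, 0, 0],
    [0.0067, -0.0005, 0, 0, 0, 0]
  ]
}}

```text
clock: 12.98
tcp_pos: [0.5675, -0.1599, 0.0464]
orientation: [3.139, -0.129, 0.001]
contact_force: [0.2, -0.0, -0.3]
grip_width: -0.0002
gripper_force: 0.0
```

{"op": "step_arm", "data": {
  "rows": [
    [0.0017, -0.0001, 0, 0, 0, 0],
    [0.0033, -0.0003, 0, 0, 0, 0],
    [0.0033, -0.0003, 0, 0, 0, 0]
  ]
}}

```text
clock: 13.23
tcp_pos: [0.5695, -0.1601, 0.0464]
orientation: [3.139, -0.129, 0.0]
contact_force: [-0.1, 0.2, 0.4]
grip_width: 0.0003
gripper_force: 0.1
```

{"op": "step_arm", "data": {
  "rows": [
    [0.0017, -0.0001, 0, 0, 0, 0],
    [0.0033, -0.0003, 0, 0, 0, 0],
    [0.0033, -0.0003, 0, 0, 0, 0]
  ]
}}

```text
clock: 13.48
tcp_pos: [0.5708, -0.1603, 0.0463]
orientation: [3.139, -0.129, -0.002]
contact_force: [-1.9, 1.3, 2.0]
grip_width: -0.0002
gripper_force: 1.1
```

```bash
python3 - <<'E'
from pk import *
tilt(*where(.037),.0352)
E
```

```text
label [277. 169.] 7284 ((0.6241571307182312, -0.1652776151895523), (0.03521666303277016, 0.04500682279467583), 85.324951171875)
label [144. 172.] 5045 ((0.6291800737380981, -0.10365790128707886), (0.03462950512766838, 0.040039051324129105), 85.19414520263672)
label [ 11. 211.] 850 ((0.618658185005188, -0.004565182141959667), (0.02146480791270733, 0.029789244756102562), 73.86235046386719)
tcp f 0.08342654333155713 b -0.11278467896599847 z 0.04627625770279317 [-2.7 -0.3  0.8] 13.5333
far [ 0.6466 -0.1672  0.033 ] near [ 0.602  -0.1634  0.0384] len 0.045 pitch -6.9
```

{"op": "step_arm", "data": {
  "rows": [
    [0.0017, -0.0001, 0, 0, 0, 0],
    [0.0033, -0.0003, 0, 0, 0, 0],
    [0.005, -0.0004, 0, 0, 0, 0],
    [0.0067, -0.0005, 0, 0, 0, 0],
    [0.0067, -0.0005, 0, 0, 0, 0]
  ]
}}

```text
clock: 13.95
tcp_pos: [0.5733, -0.1606, 0.046]
orientation: [3.139, -0.129, -0.006]
contact_force: [-7.2, -0.0, 4.3]
grip_width: 0.0001
gripper_force: 3.6
```

{"op": "step_arm", "data": {
  "rows": [
    [0.0017, -0.0001, 0, 0, 0, 0],
    [0.0033, -0.0003, 0, 0, 0, 0],
    [0.0033, -0.0003, 0, 0, 0, 0]
  ]
}}

```text
clock: 14.2
tcp_pos: [0.5744, -0.1608, 0.0458]
orientation: [3.139, -0.129, -0.009]
contact_force: [-10.6, 1.6, 5.6]
grip_width: 0.0
gripper_force: 4.8
```

{"op": "step_arm", "data": {
  "rows": [
    [0.001, -0.0001, 0.001, 0, 0, 0],
    [0.002, -0.0002, 0.002, 0, 0, 0],
    [0.0033, -0.0003, 0.002, 0, 0, 0],
    [0.0033, -0.0003, 0.002, 0, 0, 0]
  ]
}}

```text
clock: 14.53
tcp_pos: [0.5756, -0.1608, 0.0463]
orientation: [-3.139, 0.129, 0.012]
contact_force: [-9.0, 0.8, 1.7]
grip_width: 0.0002
gripper_force: 4.4
```

```bash
python3 - <<'E'
from pk import *
tilt(*where(.037),.0352)
E
```

```text
label [276. 175.] 6386 ((0.6264209747314453, -0.1655595898628235), (0.03525328263640404, 0.040704451501369476), 85.2634506225586)
label [145. 182.] 4932 ((0.6293318867683411, -0.10364209860563278), (0.03473510965704918, 0.03973096236586571), 85.11009979248047)
label [ 12. 218.] 862 ((0.6196150779724121, -0.004106920212507248), (0.022546812891960144, 0.029688000679016113), 74.3553695678711)
tcp f 0.08832069404398762 b -0.11293023332429515 z 0.04631474361251167 [-8.9  1.1  0.5] 14.5833
far [ 0.6466 -0.1672  0.0334] near [ 0.6068 -0.164   0.0382] len 0.0402 pitch -6.8
```

{"op": "step_arm", "data": {
  "rows": [
    [0.001, -0.0001, 0.0005, 0, 0, 0],
    [0.002, -0.0002, 0.001, 0, 0, 0],
    [0.003, -0.0003, 0.001, 0, 0, 0],
    [0.003, -0.0003, 0.001, 0, 0, 0]
  ]
}}

```text
clock: 14.92
tcp_pos: [0.5766, -0.161, 0.0466]
orientation: [-3.139, 0.129, 0.014]
contact_force: [-10.4, 1.3, 2.1]
grip_width: 0.0002
gripper_force: 5.2
```

{"op": "step_arm", "data": {
  "rows": [
    [0.001, -0.0001, 0, 0, 0, 0],
    [0.002, -0.0002, 0, 0, 0, 0],
    [0.002, -0.0002, 0, 0, 0, 0]
  ]
}}

```text
clock: 15.17
tcp_pos: [0.5772, -0.1611, 0.0464]
orientation: [-3.139, 0.129, 0.016]
contact_force: [-11.3, 1.6, 1.5]
grip_width: -0.0004
gripper_force: 5.7
```

```bash
python3 - <<'E'
from pk import *
tilt(*where(.037),.0352)
E
```

```text
label [276. 178.] 6147 ((0.6271564364433289, -0.16565950214862823), (0.03523843735456467, 0.03902988135814667), 85.23385620117188)
label [145. 185.] 4883 ((0.6293920874595642, -0.1036837249994278), (0.034725405275821686, 0.03959167003631592), 85.0212631225586)
label [ 12. 220.] 860 ((0.6199625134468079, -0.004283089190721512), (0.022411411628127098, 0.02974049560725689), 74.12969207763672)
tcp f 0.08993162273107985 b -0.11303453608077402 z 0.04640061247593947 [-11.9   1.2   0.9] 15.2167
far [ 0.6464 -0.1672  0.0334] near [ 0.6078 -0.1641  0.038 ] len 0.039 pitch -6.8
```

{"op": "step_arm", "data": {
  "rows": [
    [0, 0, -0.003, 0, 0, 0],
    [0, 0, -0.006, 0, 0, 0],
    [-0.0005, 0, -0.008, 0, 0, 0],
    [-0.0005, 0, -0.01, 0, 0, 0],
    [-0.0005, 0, -0.01, 0, 0, 0]
  ]
}}

```text
clock: 15.63
tcp_pos: [0.5763, -0.161, 0.0405]
orientation: [-3.139, 0.13, 0.018]
contact_force: [-13.8, 0.5, 5.0]
grip_width: -0.0002
gripper_force: 6.9
```

```bash
python3 - <<'E'
from pk import *
tilt(*where(.037),.0352)
E
```

```text
label [276. 177.] 6493 ((0.6276860237121582, -0.165735125541687), (0.03427853807806969, 0.038224417716264725), 85.22737121582031)
label [140. 186.] 5196 ((0.6294416785240173, -0.1038016527891159), (0.0346510112285614, 0.03953004628419876), 85.27796936035156)
label [  8. 223.] 755 ((0.6195799708366394, -0.007604319602251053), (0.01793503388762474, 0.029494749382138252), 73.73139190673828)
tcp f 0.08898169423496621 b -0.11307725337346751 z 0.040452854715183346 [-13.1   0.8   5. ] 15.6833
far [ 0.6465 -0.1673  0.0325] near [ 0.6074 -0.1641  0.0345] len 0.0392 pitch -2.9
```

{"op": "step_arm", "data": {
  "rows": [
    [-0.001, 0, -0.002, 0, 0, 0],
    [-0.002, 0, -0.004, 0, 0, 0],
    [-0.002, 0, -0.005, 0, 0, 0],
    [-0.002, 0, -0.005, 0, 0, 0]
  ]
}}

```text
clock: 16.02
tcp_pos: [0.576, -0.1612, 0.0382]
orientation: [3.139, -0.129, -0.015]
contact_force: [-13.2, 1.3, 7.8]
grip_width: -0.0004
gripper_force: 6.8
```

```bash
python3 - <<'E'
from pk import *
tilt(*where(.030),.0352)
E
```

```text
label [276. 178.] 6731 ((0.6256880760192871, -0.16558709740638733), (0.03610881790518761, 0.04059641435742378), 85.26663208007812)
label [138. 187.] 5327 ((0.6276973485946655, -0.10039403289556503), (0.03647369518876076, 0.04174286127090454), 85.2099838256836)
label [  7. 224.] 662 ((0.6171109080314636, -0.00020327232778072357), (0.01678602769970894, 0.031061027199029922), 74.66365814208984)
tcp f 0.08867067615635787 b -0.1132462166449968 z 0.038222218482453614 [-13.9   1.4   8. ] 16.0667
far [ 0.6464 -0.1672  0.0324] near [ 0.6071 -0.164   0.0346] len 0.0395 pitch -3.2
```

{"op": "step_arm", "data": {
  "rows": [
    [-0.001, 0, 0, 0, 0, 0],
    [-0.002, 0, 0, 0, 0, 0],
    [-0.003, 0, 0, 0, 0, 0],
    [-0.004, 0.0003, 0, 0, 0, 0],
    [-0.004, 0.0003, 0, 0, 0, 0]
  ]
}}

```text
clock: 16.48
tcp_pos: [0.5756, -0.161, 0.0383]
orientation: [-3.139, 0.129, 0.008]
contact_force: [-7.4, 0.4, 2.0]
grip_width: 0.0002
gripper_force: 3.8
```

```bash
python3 - <<'E'
from pk import *
T,im=where(.030);tilt(T,im,.0352)
cv2.imwrite("pics/w9c.png",cv2.resize(im[60:420,120:440],None,fx=1.65,fy=1.65)[:,:,::-1])
E
```

```text
label [276. 177.] 6744 ((0.6256971955299377, -0.16550953686237335), (0.03613438084721565, 0.04060007631778717), 85.25715637207031)
label [138. 186.] 5333 ((0.6277171969413757, -0.10037420690059662), (0.036500491201877594, 0.04180529713630676), 85.1451644897461)
label [  7. 223.] 674 ((0.6170709729194641, 3.5803765058517456e-05), (0.017147231847047806, 0.031012943014502525), 74.96066284179688)
tcp f 0.08826149905586261 b -0.11312964081103802 z 0.03833879927722959 [-7.6  1.   2.1] 16.5333
far [ 0.6464 -0.1671  0.0324] near [ 0.607  -0.164   0.0345] len 0.0396 pitch -3.0
```

{"op": "step_arm", "data": {
  "rows": [
    [-0.001, 0, 0, 0, 0, 0],
    [-0.002, 0, 0, 0, 0, 0],
    [-0.003, 0, -0.001, 0, 0, 0],
    [-0.003, 0, -0.003, 0, 0, 0],
    [-0.003, 0, -0.004, 0, 0, 0]
  ]
}}

```text
clock: 16.95
tcp_pos: [0.5748, -0.1611, 0.0365]
orientation: [3.139, -0.129, -0.005]
contact_force: [-7.0, -0.1, 4.2]
grip_width: 0.0001
gripper_force: 3.4
```

{"op": "step_arm", "data": {
  "rows": [
    [0, 0, -0.001, 0, 0, 0],
    [0, 0, -0.002, 0, 0, 0],
    [0, 0, -0.002, 0, 0, 0]
  ]
}}

```text
clock: 17.2
tcp_pos: [0.5748, -0.1611, 0.0361]
orientation: [3.139, -0.129, -0.005]
contact_force: [-9.4, 0.9, 11.4]
grip_width: -0.0004
gripper_force: 7.9
```

{"op": "step_arm", "data": {
  "rows": [
    [-0.003, 0.0002, 0.001, 0, 0, 0],
    [-0.007, 0.0005, 0.002, 0, 0, 0],
    [-0.01, 0.0008, 0.004, 0, 0, 0],
    [-0.012, 0.001, 0.01, 0, 0, 0],
    [-0.012, 0.001, 0.03, 0, 0, 0]
  ]
}}

```text
clock: 17.62
tcp_pos: [0.5682, -0.1602, 0.0527]
orientation: [-3.138, 0.128, 0.004]
contact_force: [-0.2, 0.3, -0.4]
grip_width: -0.0005
gripper_force: 0.0
```

{"op": "step_arm", "data": {
  "rows": [
    [-0.01, 0, 0.03, 0, 0, 0],
    [-0.04, 0.003, 0.08, 0, 0, 0],
    [-0.08, 0.006, 0.12, 0, 0, 0],
    [-0.08, 0.006, 0.12, 0, 0, 0],
    [-0.08, 0.006, 0.12, 0, 0, 0]
  ]
}}

```text
clock: 18.03
tcp_pos: [0.522, -0.1574, 0.1279]
orientation: [3.138, -0.129, 0.006]
contact_force: [0.1, 0.1, 0.2]
grip_width: 0.0001
gripper_force: 0.0
```

```bash
python3 - <<'E'
from pk import *
T,im=where(.030);tilt(T,im,.0352)
cv2.imwrite("pics/w10c.png",cv2.resize(im[0:270,140:440],None,fx=2.2,fy=2.2,interpolation=cv2.INTER_CUBIC)[:,:,::-1])
E
```

```text
label [274.  72.] 2778 ((0.6263494491577148, -0.16570214927196503), (0.03544268757104874, 0.04269908741116524), 85.0533218383789)
label [183.  80.] 2586 ((0.6289048790931702, -0.1005360335111618), (0.036107927560806274, 0.04316950589418411), 85.76144409179688)
label [ 62. 128.] 780 ((0.6117645502090454, 0.011543110013008118), (0.024892907589673996, 0.03272003307938576), 74.38561248779297)
tcp f 0.0345537183686791 b -0.11392957366060735 z 0.1278921809600536 [-0.7  0.1 -0.1] 18.0833
far [ 0.6295 -0.1578  0.1322] near [ 0.6059 -0.1548  0.1461] len 0.0276 pitch -30.1
```

View pics/w10c.png

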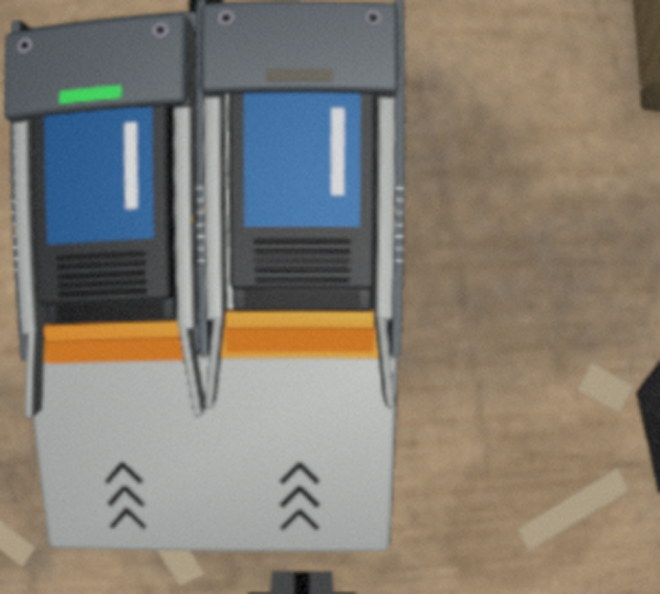

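The pack now lies flat behind the lip at about (300,300), seated like its neighbour, and the gripper is clear of it. I'll hand it in.

```bash
python3 -c "
from bench import r
print(r.hand_in())"
```

```text
the job is handed in; nothing more can be done
None
```

The battery pack lies flat in the charger's empty bay, contacts under the hood and heel held behind the lip, and I handed the job in at about 18 s; the bay's indicator had not turned green in the last picture, and the hand-in returned no verdict.

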